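# Turn the cornea chamber to its next window and hold the carriage's index plunger out

### The arm

A 7-joint arm with a two-finger parallel gripper is mounted at the origin on the work surface. World frame = base frame: x ahead of the robot, y to its left, z up, the work surface at z = 0. Lengths are in m, angles in rad, forces in N, time in s.
With the tool pointing down it reaches from about 0.4 to 0.85 m from the base axis. Payload 10.4 kg.
Tool frame: the origin (TCP) lies between the finger pads; the fingertips stand 14 mm ahead of it and the grasp point (between the pads) lies 5 mm behind it; x points along the fingers, z is the direction in which the jaws open and shut, and the axes are right-handed (so a half turn about x gives the same grasp; the last joint's range is limited). The gripper opens to 87 mm and grips with 3 to 60 N. Pads are 19 mm wide; open, the fingers measure 117 mm over their backs; the gripper's body (75 mm by 190 mm) begins 51 mm behind the grasp point.
Start: joints at [-1.166, 0.332, -0.065, 1.46, 0.022, 1.35, -0.088], TCP at [0.259, 0.569, 0.237] pointing down, gripper open.
Joint ranges: [-2.6, 2.6], [-0.5, 2.12], [-1.47, 1.34], [0.16, 2.42], [-1.27, 4.41], [0.06, 2.06], [-2.6, 2.6]. Speed limits (rad/s): [2.22, 2.22, 2.79, 2.79, 3.14, 3.14, 3.14].

### API

Orientations are given as a 3x3 rotation matrix whose columns are the frame's x, y, z axes.
In Python, from plant import observe, camera, finish_job gives the robot as it stands.
- The arm moves only by the shell command python3 -m inch 'ROWS' [OPENING] [FORCE]. ROWS is JSON, a list of rows, each an object with "travel": the shift along the tool's x, y, z in m, a list of three; "rot": the turn, a rotation vector about the tool's x, y, z in units of 6 degrees (1.0 is 6 degrees), a list of three. In form: [{"travel": [x, y, z], "rot": [ax, ay, az]}, ...]. A call has 1 to 12 rows; each row is the pose to reach, as a shift and turn from the pose measured when the call began, along the tool's axes at that moment; what a row does not reach only later rows make up. A row lasts 1/12 s, in which the tool goes at most 41.7 mm and 7.16 degrees, less where a joint would pass 70% of its speed; a pose out of reach is approached as far as the arm can. A call with a gripper value outside its range is refused whole. OPENING is the finger opening in m, from 0 to 0.087, set as the call begins (- or left out, the last holds). The fingers move at their own pace and stop on an object; FORCE is the grip in N (left out, the last holds). Time passes only in rows, so rows that repeat a pose let the fingers close. It gives the time, the measured TCP pose, the force and the opening at its end, in the units of the state.
- observe(): the state, without advancing time (a new reading comes with each control period).
- camera(name): name is "scene" or "top" or "wrist"; returns a dict with "pixels" (480x640x3 uint8, red, green, blue), "intrinsics" (3x3 intrinsics, pixels), "view" (4x4, takes a point from world to camera coordinates); the wrist camera has in their place "mount" (4x4, takes a point from camera to tool coordinates, whose origin is the TCP and whose axes are the tool frame's). Camera axes: x right, y down, z forward; pixel columns grow to the right and rows downward; lengths in m; the calibration is good to about 2 mm. A picture is of the moment at which its call begins: read the wrist's pose just before it. There is no depth.
- finish_job(): hands the job in, once; it reports no verdict.
The state is a dict: "time": time; "joint_positions": joint angles; "joint_vel": joint speeds; "tau": joint torques, N m; "ee_pos": TCP position; "tcp_rot": TCP orientation; "wrist_force": force on the tool from outside, world axes, zero at the start; "moment": the same for the moment, N m; "width": finger opening in m.
Only numpy, scipy, OpenCV 4.12 (cv2) and the standard library are available. Lean on these libraries where they do the work, as an engineer would, in place of code of your own. Each camera call takes 0.05 s, during which the arm holds its last target. There are 200 camera calls.

### The job

The first window of the pink cornea chamber has been photographed; get it ready for the next pass. With the carriage still pinned at its loading station, turn the chamber about a quarter so that its blue-framed window is flush and square against the port fence, centred on the port, and let it stand there. Then pull the red sprung index plunger fully back and keep it held back while the carriage runs home to the objective by its own spring; finish with the carriage home and the plunger still held fully back in the gripper (I will let the pin in myself), leaving the other things on the bench alone.

Things in the scene. Friction and masses are not known exactly. Their poses are not given: they have to be found in the camera images.
- chamber_mid (a point): centre of the square body of the sealed clear-pink chamber, 36 x 36 x 40 mm tall, 20 mm above its underside; round white cap above, 27 mm wide, top at 56 mm. 50 to 110 g, loose on the carriage plate. Axes: z up, -y out of the blue-framed window (blue strip and dot on top mark that side), -x out of the grey-framed one, done first. Starts 63 to 112 deg anticlockwise from its final yaw
- window (a point): centre of the blue-framed window, on the chamber's -y face, 18 mm from its axis and 20 mm above its underside; axes as the chamber's
- port (a point): centre of the square 22 mm port in the dark fence on the carriage, on the face the chamber must touch, 20 mm above the plate. +y points out of that face over the plate, -y to the objective, -x to the plunger's side, z up. Fence 60 mm long, 8 thick, 36 tall; plate reaches 38 mm to -x, 60 to +x, 120 to +y, its top 60 mm above the table. When done, the window's point and axes match these
- carriage (a joint): travel of the carriage towards the objective, m: 0 at the loading station (pinned, up to 0.8 mm of play), 0.090 home at its stop. A spring of 3 N draws it, with a damper: once the pin is out it runs home by itself in about 3 s with the chamber. Its index strip has three seat holes 45 mm apart; a pin let in early stops it at the next one
- plunger (a joint): pull of the index plunger, m: 0 with its pin seated 8 mm deep in the strip, 0.012 fully back against its stop. The spring pushes back with 5 N when in and 12 N fully back, a little more while the carriage leans on the pin. Fingers flex and creep a few mm under this load: draw on till it meets the stop
- knob (a point): centre of the red plunger knob, round, 28 mm across and 26 mm long, axis level, 48 mm above the table; it moves with the plunger. -x is the direction of the pull (away from the carriage, roughly to the robot), y along the bed, z up. 60 mm free on both sides along y. Behind it a sleeve 18 mm across and a bracket, face 37 mm in +x of this point, 68 mm tall
- microscope: cream specular microscope, fixed to the table: loading bed with rails, carriage and plunger; viewing head at the bed's -y end from y = -180 to -480 mm, 240 mm wide in x, 245 tall, its objective from y = -126. Origin on the table, 18 mm in +y of the port while the carriage is at the loading station; axes as the port's
- spare_chamber: bystander: amber chamber of the same size with a green cap and pale frames, standing on the table beyond the bed; origin at the centre of its underside
- lens_cap: bystander: black objective cap 48 mm across, 13 mm tall, on the table to the right of the plunger; origin under its centre
- dropper: bystander: white dropper bottle with a blue tip, 32 mm across, 78 mm tall, on the table left of the bed; origin under its centre
- tray: bystander: steel instrument tray 110 x 200 x 22 mm, on the table to the left; origin under its centre
- forceps: bystander: steel forceps 115 mm long lying in the tray; origin under its middle
- mouse: bystander: computer mouse 100 x 60 x 32 mm on a teal pad to the right; origin under its centre

How it is judged:
By the outcome, as a careful person would: the job done as asked, in the order asked, and still so for the second after the job is handed in, while the arm keeps its last pose, push and grip.
It also fails if it takes over 54 s, if anything falls off the work surface, if the arm or the gripper's body presses on something with over 40 N, if the wrist force passes 120 N, or if a joint passes its speed limit or range.

## Working session

There is one attempt and no reset: what is moved stays moved. The work goes in short steps, Python scripts to look and compute and a shell command to move; the robot and the scene stay as the last step left them, time stands still between calls to the robot, and variables do not carry over. Pictures are saved under pics/ and viewed, on a budget of 10 in all, crops included, one or two more only if the job needs it, and the job is handed in when it is done.

```bash
ls; mkdir -p pics; cat > h.py <<'E'
import numpy as np, cv2
from plant import observe, camera
def snap(n,f=None):
    s=observe(); c=camera(n); 
    if f: cv2.imwrite('pics/'+f, c['pixels'][:,:,::-1])
    K=np.array(c['intrinsics'])
    if n=='wrist':
        T=np.eye(4);T[:3,:3]=s['tcp_rot'];T[:3,3]=s['ee_pos']; V=np.linalg.inv(T@np.array(c['mount']))
    else: V=np.array(c['view'])
    return c['pixels'],K,V
def ray(K,V,uv):
    C=np.linalg.inv(V); d=C[:3,:3]@np.linalg.inv(K)@np.array([uv[0],uv[1],1.]); return C[:3,3],d
def onz(K,V,uv,z):
    o,d=ray(K,V,uv); return o+d*(z-o[2])/d[2]
def proj(K,V,p):
    q=V[:3,:3]@np.array(p)+V[:3,3]; q=K@q; return q[:2]/q[2]
E
python3 - <<'E'
from h import *
s=observe(); print({k:np.round(v,3).tolist() for k,v in s.items()})
for n in ['scene','top']:
    p,K,V=snap(n,n+'1.png'); print(n,K.round(1).tolist(),np.linalg.inv(V).round(3).tolist())
E
```

```text
pics
{'time': 0.0, 'joint_positions': [-1.166, 0.333, -0.065, 1.461, 0.022, 1.35, -0.088], 'joint_vel': [-0.003, -0.001, 0.001, 0.001, 0.002, 0.001, 0.0], 'tau': [-0.0, -62.328, 0.025, -38.989, -0.061, 0.04, 0.0], 'ee_pos': [0.259, 0.568, 0.236], 'tcp_rot': [[-0.001, -0.91, 0.415], [-0.001, 0.415, 0.91], [-1.0, -0.0, -0.001]], 'wrist_force': [-0.009, 0.517, 0.255], 'moment': [0.022, 0.025, -0.017], 'width': 0.087}
scene [[616.5, 0.0, 311.7], [0.0, 616.5, 236.6], [0.0, 0.0, 1.0]] [[0.016, 0.722, -0.692, 1.541], [1.0, -0.003, 0.02, 0.018], [0.012, -0.692, -0.722, 1.108], [0.0, 0.0, 0.0, 1.0]]
top [[620.9, 0.0, 322.5], [0.0, 620.9, 233.2], [0.0, 0.0, 1.0]] [[-0.004, -0.984, 0.179, 0.287], [-1.0, 0.002, -0.013, 0.053], [0.012, -0.179, -0.984, 1.47], [0.0, 0.0, 0.0, 1.0]]
```

View pics/top1.png

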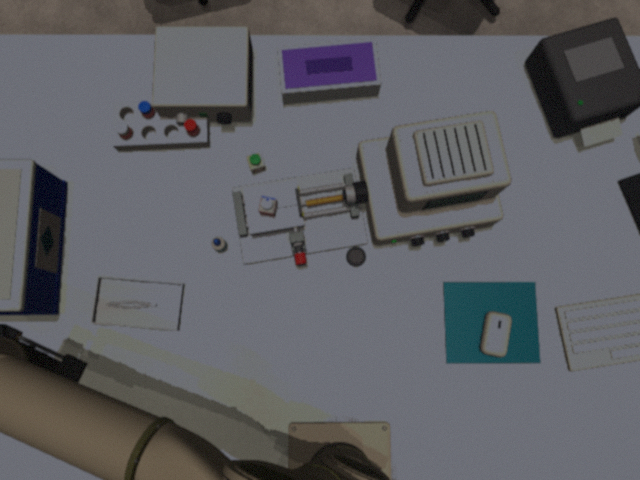

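View pics/scene1.png

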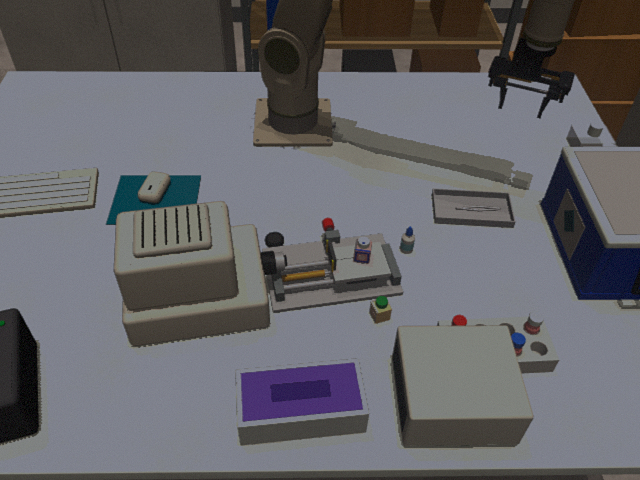

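```bash
python3 - <<'E'
from h import *
a=cv2.imread('pics/top1.png')[150:280,210:400]; b=cv2.imread('pics/scene1.png')[205:315,255:415]
a=cv2.resize(a,(800,547),interpolation=cv2.INTER_CUBIC)
cv2.imwrite('pics/topc.png',np.clip(a*1.5,0,255))
p,K,V=snap('top')
for uv,z in [((267,198),.116),((300,258),.048)]: print(onz(K,V,uv,z).round(3))
E
```

```text
[0.613 0.16  0.116]
[0.487 0.088 0.048][ WARN:0@0.137] global loadsave.cpp:1063 imwrite_ Unsupported depth image for selected encoder is fallbacked to CV_8U.
```

View pics/topc.png

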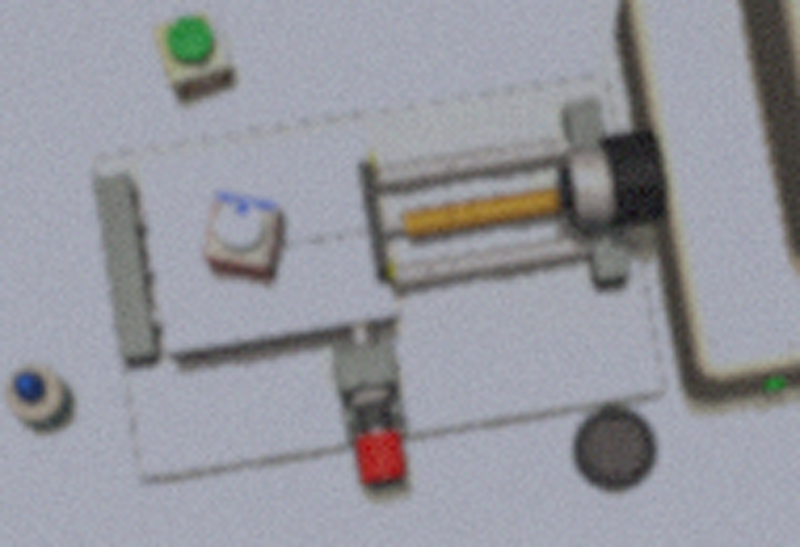

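```bash
cat >> h.py <<'E'
from scipy.spatial.transform import Rotation as Ro
def goal(p,ang):
    """tool down, tool z at world angle ang(deg): print travel & rot in 6deg units"""
    s=observe();R=np.array(s['tcp_rot']);a=np.radians(ang)
    z=np.array([np.cos(a),np.sin(a),0]);x=np.array([0,0,-1.]);G=np.c_[x,np.cross(z,x),z]
    t=R.T@(np.array(p)-s['ee_pos']); r=Ro.from_matrix(R.T@G).as_rotvec()*30/np.pi
    print('travel',t.round(4).tolist(),'rot',r.round(2).tolist())
E
python3 - <<'E'
from h import *
c=camera('wrist'); print(np.array(c['mount']).round(3).tolist(), np.array(c['intrinsics']).round(0).tolist())
goal([.56,.14,.26],76)
E
```

```text
[[0.002, -0.292, 0.956, -0.148], [-0.0, -0.956, -0.292, 0.081], [1.0, 0.0, -0.002, -0.0], [0.0, 0.0, 0.0, 1.0]] [[417.0, 0.0, 325.0], [0.0, 417.0, 244.0], [0.0, 0.0, 1.0]]
travel [-0.0237, -0.4515, -0.2651] rot [-1.75, -0.01, -0.0]
```

```bash
python3 -m inch '[{"travel":[-0.024,-0.45,-0.265],"rot":[-1.75,0,0]},{"travel":[-0.024,-0.45,-0.265],"rot":[-1.75,0,0]},{"travel":[-0.024,-0.45,-0.265],"rot":[-1.75,0,0]},{"travel":[-0.024,-0.45,-0.265],"rot":[-1.75,0,0]},{"travel":[-0.024,-0.45,-0.265],"rot":[-1.75,0,0]},{"travel":[-0.024,-0.45,-0.265],"rot":[-1.75,0,0]},{"travel":[-0.024,-0.45,-0.265],"rot":[-1.75,0,0]},{"travel":[-0.024,-0.45,-0.265],"rot":[-1.75,0,0]},{"travel":[-0.024,-0.45,-0.265],"rot":[-1.75,0,0]},{"travel":[-0.024,-0.45,-0.265],"rot":[-1.75,0,0]},{"travel":[-0.024,-0.45,-0.265],"rot":[-1.75,0,0]},{"travel":[-0.024,-0.45,-0.265],"rot":[-1.75,0,0]}]'
python3 -m inch '[{"travel":[0,-0.065,-0.02],"rot":[0,0,0]},{"travel":[0,-0.065,-0.02],"rot":[0,0,0]},{"travel":[0,-0.065,-0.02],"rot":[0,0,0]},{"travel":[0,-0.065,-0.02],"rot":[0,0,0]}]'
python3 - <<'E'
from h import *
s=observe();print(s['time'],s['ee_pos'],np.array(s['tcp_rot']).round(3).tolist())
snap('wrist','w1.png')
E
```

```text
time: 1.2
ee_pos: [0.5463, 0.1576, 0.2595]
tcp_rot: [[-0.0, -0.97, 0.242], [-0.001, 0.242, 0.97], [-1.0, -0.0, -0.001]]
wrist_force: [1.2, 0.7, 0.2]
width: 0.087
time: 1.53
ee_pos: [0.6052, 0.1209, 0.2587]
tcp_rot: [[-0.001, -0.97, 0.245], [-0.002, 0.245, 0.97], [-1.0, 0.001, -0.002]]
wrist_force: [-0.7, 0.3, -0.3]
width: 0.0872
1.5333 [0.60524347 0.12089363 0.25871913] [[-0.001, -0.97, 0.245], [-0.002, 0.245, 0.97], [-1.0, 0.001, -0.002]]
```

View pics/w1.png

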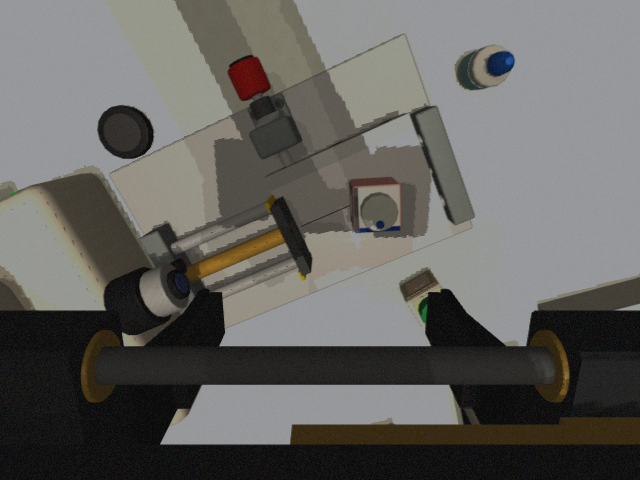

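```bash
python3 - <<'E'
from h import *
a=cv2.imread('pics/w1.png')
c=np.clip(cv2.resize(a[165:295,250:415],None,fx=4.6,fy=4.6,interpolation=cv2.INTER_CUBIC).astype(float)*1.8,0,255).astype(np.uint8)
cv2.imwrite('pics/w1c.png',c)
_,K,V=snap('wrist'); np.savez('w1.npz',K=K,V=V)
b,g,r=[a[:,:,i].astype(int) for i in range(3)]
def m(mask,lo,hi,n):
    mk=np.zeros_like(mask,np.uint8); mk[lo[1]:hi[1],lo[0]:hi[0]]=mask[lo[1]:hi[1],lo[0]:hi[0]]
    ys,xs=np.nonzero(mk); print(n,len(xs)); return np.c_[xs,ys]
bl=m((b-r>40),(340,170),(415,240),'blue')
rect=cv2.minAreaRect(bl.astype(np.float32)); print(rect)
W=np.array([onz(K,V,p,.1)[:2] for p in bl]); 
print('blue strip box', cv2.boxPoints(cv2.minAreaRect(W.astype(np.float32))).round(4).tolist())
rd=m((r-g>60)&(r-b>60),(215,45),(285,115),'red'); 
print(cv2.boxPoints(cv2.minAreaRect(rd.astype(np.float32))).round(1).tolist())
print('knob ctr z.048',[onz(K,V,rd.mean(0),z).round(4).tolist() for z in (.048,.058)])
ye=m((r-b>60)&(g-b>40),(262,193),(312,282),'yel')
for s in (ye[ye[:,1]<235],ye[ye[:,1]>262]): print(s.mean(0),s.min(0),s.max(0),[onz(K,V,s.mean(0),z).round(4).tolist() for z in (.06,.096)])
E
```

```text
blue 124
((378.2638244628906, 225.98446655273438), (9.865299224853516, 41.16413879394531), 86.633544921875)
blue strip box [[0.6057999730110168, 0.14710000157356262], [0.6133999824523926, 0.14569999277591705], [0.6190999746322632, 0.17640000581741333], [0.6115000247955322, 0.1777999997138977]]
red 1030
[[226.3000030517578, 67.80000305175781], [255.5, 54.20000076293945], [270.0, 85.4000015258789], [240.89999389648438, 99.0]]
knob ctr z.048 [[0.4805, 0.089, 0.048], [0.4818, 0.0905, 0.058]]
yel 380
[271.29545455 219.40909091] [265 196] [280 234] [[0.5958, 0.0766, 0.06], [0.5886, 0.0834, 0.096]]
[301.37931034 276.4137931 ] [298 272] [304 280] [[0.6525, 0.0881, 0.06], [0.6394, 0.0937, 0.096]]
```

View pics/w1c.png

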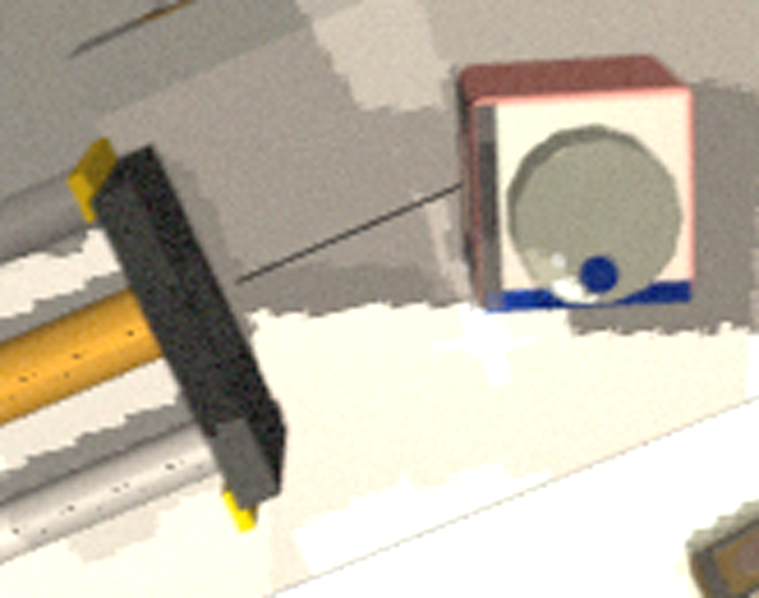

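```bash
python3 - <<'E'
from h import *
d=np.load('w1.npz');K,V=d['K'],d['V']
f=lambda u,v,z: onz(K,V,((u+.5)/4.6-.5+250,(v+.5)/4.6-.5+165),z)[:2]
ang=lambda v: np.degrees(np.arctan2(v[1],v[0])).round(1)
A,B=f(150,147,.06),f(287,433,.06); print('fence base',A,B,np.linalg.norm(B-A),'ang x',ang(B-A),'mid',(A+B)/2)
T,U=f(280,490,.096),f(243,505,.096); print('fence top end',T,U,np.linalg.norm(T-U),ang(T-U))
L,M=f(237,282,.06),f(460,185,.06); print('line',L,M,ang(M-L))
x=(B-A)/np.linalg.norm(B-A); m=(A+B)/2; print('line offset along x from mid',(L-m)@x,(M-m)@x)
C=[f(*c,.1) for c in [(473,100),(690,90),(691,300),(487,309)]]
for i in range(4): e=C[(i+1)%4]-C[i]; print(C[i].round(4),np.linalg.norm(e).round(4),ang(e))
print('ctr',np.mean(C,0),'cap ctr',f(597,213,.116))
E
```

```text
fence base [0.57906987 0.09105214] [0.63870865 0.10148139] 0.06054381669662284 ang x 9.9 mid [0.60888926 0.09626676]
fence top end [0.63680155 0.10189579] [0.63793515 0.09496091] 0.007026918385255022 99.3
line [0.60757014 0.09991059] [0.59971406 0.14451571] 100.0
line offset along x from mid -0.0006717172740867671 -0.0007267060669964933
[0.5782 0.1494] 0.0348 78.6
[0.585  0.1835] 0.0349 -10.8
[0.6194 0.177 ] 0.0338 -101.4
[0.6127 0.1439] 0.0349 170.9
ctr [0.59880673 0.16345558] cap ctr [0.59723101 0.16373721]
```

```bash
python3 - <<'E'
from h import *
goal([.5985,.1637,.15],79);goal([.5985,.1637,.082],79)
E
```

```text
travel [0.1092, 0.015, 0.038] rot [-0.49, -0.0, -0.01]
travel [0.1772, 0.015, 0.038] rot [-0.49, -0.0, -0.01]
```

```bash
python3 -m inch '[{"travel":[0.02,0.015,0.038],"rot":[-0.49,0,0]},{"travel":[0.05,0.015,0.038],"rot":[-0.49,0,0]},{"travel":[0.08,0.015,0.038],"rot":[-0.49,0,0]},{"travel":[0.11,0.015,0.038],"rot":[-0.49,0,0]},{"travel":[0.13,0.015,0.038],"rot":[-0.49,0,0]},{"travel":[0.15,0.015,0.038],"rot":[-0.49,0,0]},{"travel":[0.165,0.015,0.038],"rot":[-0.49,0,0]},{"travel":[0.177,0.015,0.038],"rot":[-0.49,0,0]},{"travel":[0.177,0.015,0.038],"rot":[-0.49,0,0]},{"travel":[0.177,0.015,0.038],"rot":[-0.49,0,0]}]' 0.06 15
python3 - <<'E'
from h import *
goal([.5985,.1637,.082],79)
E
```

```text
time: 2.47
ee_pos: [0.5979, 0.1645, 0.0824]
tcp_rot: [[-0.001, -0.982, 0.19], [-0.0, 0.19, 0.982], [-1.0, 0.001, -0.0]]
wrist_force: [0.5, -0.7, 0.7]
width: 0.0599
travel [0.0004, -0.0007, -0.0006] rot [0.01, -0.0, -0.01]
```

```bash
python3 -m inch '[{"travel":[0,0,-0.001],"rot":[0,0,0]},{"travel":[0,0,-0.001],"rot":[0,0,0]},{"travel":[0,0,-0.001],"rot":[0,0,0]},{"travel":[0,0,-0.001],"rot":[0,0,0]},{"travel":[0,0,-0.001],"rot":[0,0,0]},{"travel":[0,0,-0.001],"rot":[0,0,0]}]' 0.03 15
python3 - <<'E'
from h import *
s=observe();print(s['width'])
goal([.601,.14,.086],79)
E
```

```text
time: 2.97
ee_pos: [0.598, 0.1635, 0.0829]
tcp_rot: [[-0.001, -0.982, 0.19], [0.0, 0.19, 0.982], [-1.0, 0.001, -0.0]]
wrist_force: [-1.4, -0.9, 3.1]
width: 0.0357
0.03566710988038431
travel [-0.0031, -0.0074, -0.0225] rot [0.01, -0.0, -0.01]
```

```bash
python3 -m inch '[{"travel":[-0.004,0,0],"rot":[0,0,0]},{"travel":[-0.004,0,0],"rot":[0.5,0,0]},{"travel":[-0.004,0,0],"rot":[1.5,0,0]},{"travel":[-0.004,0,0],"rot":[2.6,0,0]},{"travel":[-0.004,0,0],"rot":[3.7,0,0]},{"travel":[-0.004,0,0],"rot":[4.8,0,0]},{"travel":[-0.004,0,0],"rot":[5.9,0,0]},{"travel":[-0.004,0,0],"rot":[7,0,0]},{"travel":[-0.004,0,0],"rot":[8.1,0,0]},{"travel":[-0.004,0,0],"rot":[9.2,0,0]},{"travel":[-0.004,0,0],"rot":[10.3,0,0]},{"travel":[-0.004,0,0],"rot":[11,0,0]}]'
python3 - <<'E'
from h import *
s=observe();print(s['width'],np.array(s['joint_positions']).round(2))
goal([.6043,.120,.0865],9.9)
E
```

```text
time: 3.97
ee_pos: [0.5979, 0.1636, 0.087]
tcp_rot: [[-0.001, -0.22, 0.976], [0.0, 0.976, 0.22], [-1.0, 0.0, -0.001]]
wrist_force: [-0.5, -0.2, -0.2]
width: 0.0359
0.035866486081352775 [-0.69  0.47  0.45  1.66 -0.23  1.06  0.05]
travel [0.0005, -0.044, -0.0034] rot [0.47, -0.01, -0.0]
```

```bash
python3 -m inch '[{"travel":[0,-0.01,-0.001],"rot":[0.2,0,0]},{"travel":[0,-0.025,-0.003],"rot":[0.47,0,0]},{"travel":[0,-0.038,-0.003],"rot":[0.47,0,0]},{"travel":[0,-0.042,-0.003],"rot":[0.47,0,0]},{"travel":[0,-0.042,-0.003],"rot":[0.47,0,0]},{"travel":[0,-0.042,-0.003],"rot":[0.47,0,0]}]'
python3 - <<'E'
from h import *
p,K,V=snap('wrist');np.savez('w2.npz',K=K,V=V)
u,v=proj(K,V,[.605,.115,.09]).round().astype(int);print(u,v)
cv2.imwrite('pics/w2.png',np.clip(cv2.resize(p[max(v-100,0):v+100,u-130:u+130,::-1],None,fx=3,fy=3,interpolation=cv2.INTER_CUBIC).astype(float)*1.6,0,255).astype(np.uint8))
print(max(v-100,0),u-130)
E
```

```text
time: 4.47
ee_pos: [0.6044, 0.1214, 0.0871]
tcp_rot: [[-0.001, -0.171, 0.985], [0.0, 0.985, 0.171], [-1.0, 0.001, -0.001]]
wrist_force: [-0.5, 0.9, -0.8]
width: 0.0359
326 347
247 196
```

View pics/w2.png

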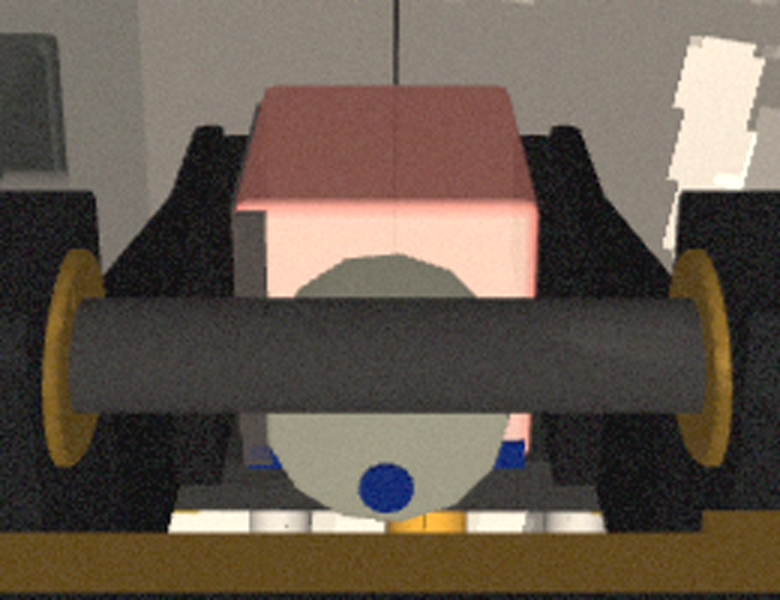

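```bash
python3 - <<'E'
from h import *
p,K,V=snap('wrist'); g=p.astype(int).sum(2)
for r in (405,409,412,416,420): print(r,g[r,244:266].tolist(),'|',g[r,384:408].tolist())
r=slice(255,270); print('line',320+np.argmin(g[r,320:336].mean(0)), g[r,320:336].mean(0).round().tolist())
for r in (280,285,300): print(r,g[r,268:290].tolist(),g[r,358:382].tolist())
E
```

```text
405 [34, 66, 57, 30, 30, 36, 56, 44, 49, 30, 53, 69, 50, 82, 44, 58, 73, 57, 75, 79, 59, 65] | [66, 58, 76, 61, 68, 57, 68, 63, 79, 71, 52, 67, 52, 30, 30, 50, 49, 47, 37, 32, 46, 41, 37, 30]
409 [39, 36, 42, 46, 35, 61, 40, 31, 44, 39, 60, 65, 107, 115, 120, 123, 114, 114, 113, 111, 102, 102] | [126, 103, 109, 108, 111, 124, 125, 117, 110, 105, 86, 47, 33, 30, 44, 30, 48, 52, 31, 35, 49, 45, 30, 32]
412 [34, 41, 49, 30, 34, 33, 38, 30, 44, 41, 44, 106, 111, 102, 118, 121, 113, 127, 111, 102, 122, 108] | [122, 114, 123, 128, 113, 104, 106, 117, 115, 111, 112, 57, 38, 54, 30, 35, 43, 32, 36, 48, 34, 39, 50, 30]
416 [30, 56, 37, 35, 58, 42, 45, 37, 55, 56, 117, 113, 107, 114, 110, 114, 101, 106, 101, 99, 125, 118] | [123, 97, 121, 104, 115, 111, 101, 117, 112, 113, 117, 119, 69, 43, 45, 30, 44, 33, 30, 42, 30, 37, 31, 45]
420 [42, 34, 56, 42, 45, 35, 49, 67, 46, 378, 400, 399, 393, 400, 395, 399, 398, 398, 452, 458, 459, 449] | [331, 334, 349, 357, 353, 363, 354, 352, 324, 262, 264, 266, 266, 110, 33, 35, 65, 35, 40, 42, 35, 63, 60, 30]
line 328 [247.0, 248.0, 246.0, 249.0, 250.0, 249.0, 248.0, 132.0, 95.0, 238.0, 247.0, 247.0, 247.0, 248.0, 249.0, 249.0]
280 [252, 245, 248, 251, 253, 239, 248, 249, 252, 248, 244, 245, 254, 247, 247, 198, 184, 184, 178, 191, 194, 188] [182, 185, 181, 188, 183, 183, 179, 183, 228, 242, 244, 241, 244, 252, 246, 255, 249, 252, 246, 252, 252, 249, 253, 255]
285 [246, 246, 250, 257, 250, 250, 247, 239, 250, 248, 251, 246, 214, 134, 168, 164, 164, 172, 187, 185, 183, 177] [182, 178, 186, 186, 187, 189, 183, 178, 187, 204, 242, 246, 252, 255, 244, 247, 250, 254, 247, 241, 248, 246, 258, 238]
300 [43, 63, 54, 61, 56, 65, 32, 44, 54, 116, 153, 152, 172, 175, 172, 170, 178, 178, 185, 191, 179, 177] [183, 187, 178, 187, 189, 182, 183, 192, 188, 178, 163, 171, 157, 110, 73, 44, 30, 36, 51, 35, 54, 70, 30, 33]
```

```bash
python3 -m inch '[{"travel":[0,-0.001,0.0014],"rot":[0,0,0]},{"travel":[0.002,-0.002,0.0014],"rot":[0,0,0]},{"travel":[0.0042,-0.003,0.0014],"rot":[0,0,0]},{"travel":[0.0042,-0.004,0.0014],"rot":[0,0,0]},{"travel":[0.0042,-0.004,0.0014],"rot":[0,0,0]}]'
python3 -m inch '[{"travel":[0,-0.0005,0],"rot":[0,0,0]},{"travel":[0,-0.001,0],"rot":[0,0,0]},{"travel":[0,-0.001,0],"rot":[0,0,0]}]'
python3 -m inch '[{"travel":[0,-0.0005,0],"rot":[0,0,0]},{"travel":[0,-0.001,0],"rot":[0,0,0]},{"travel":[0,-0.001,0],"rot":[0,0,0]}]'
```

```text
time: 4.98
ee_pos: [0.6063, 0.1191, 0.0828]
tcp_rot: [[-0.001, -0.173, 0.985], [0.001, 0.985, 0.173], [-1.0, 0.001, -0.001]]
wrist_force: [-0.5, 0.9, 1.3]
width: 0.0357
time: 5.23
ee_pos: [0.6065, 0.1181, 0.0827]
tcp_rot: [[-0.001, -0.173, 0.985], [0.001, 0.985, 0.173], [-1.0, 0.001, -0.001]]
wrist_force: [0.1, 1.4, 1.5]
width: 0.036
time: 5.48
ee_pos: [0.6068, 0.1169, 0.0828]
tcp_rot: [[-0.001, -0.173, 0.985], [0.001, 0.985, 0.173], [-1.0, 0.001, -0.001]]
wrist_force: [-0.4, 0.1, 1.4]
width: 0.036
```

```bash
for i in 1 2; do python3 -m inch '[{"travel":[0,-0.0007,0],"rot":[0,0,0]},{"travel":[0,-0.0013,0],"rot":[0,0,0]},{"travel":[0,-0.0013,0],"rot":[0,0,0]}]' | grep -v rot; done
python3 -m inch '[{"travel":[0,-0.0007,0],"rot":[0,0,0]},{"travel":[0,-0.0013,0],"rot":[0,0,0]},{"travel":[0,-0.0013,0],"rot":[0,0,0]}]'
```

```text
time: 5.73
ee_pos: [0.6069, 0.1162, 0.0827]
wrist_force: [-0.5, 3.2, 1.0]
width: 0.0361
time: 5.98
ee_pos: [0.6069, 0.1161, 0.0828]
wrist_force: [-1.2, 6.1, 2.1]
width: 0.0357
time: 6.23
ee_pos: [0.6069, 0.116, 0.0828]
tcp_rot: [[-0.002, -0.175, 0.985], [0.004, 0.985, 0.175], [-1.0, 0.004, -0.001]]
wrist_force: [-1.3, 6.9, 2.0]
width: 0.0357
```

```bash
python3 -m inch '[{"travel":[0,-0.001,0],"rot":[0,0,0]},{"travel":[0,-0.001,0],"rot":[0,0,0]},{"travel":[0,-0.001,0],"rot":[0,0,0]}]' - 3
python3 -m inch '[{"travel":[0,0,0],"rot":[0,0,0]},{"travel":[0,0,0],"rot":[0,0,0]},{"travel":[0,0,0],"rot":[0,0,0]},{"travel":[0,0,0],"rot":[0,0,0]},{"travel":[0,0,0],"rot":[0,0,0]}]' 0.05 15
python3 -m inch '[{"travel":[-0.02,0,0],"rot":[0,0,0]},{"travel":[-0.06,0,0],"rot":[0,0,0]},{"travel":[-0.10,0.02,0],"rot":[0,0,0]},{"travel":[-0.13,0.04,0],"rot":[0,0,0]},{"travel":[-0.15,0.05,0],"rot":[0,0,0]},{"travel":[-0.15,0.05,0],"rot":[0,0,0]},{"travel":[-0.15,0.05,0],"rot":[0,0,0]}]'
python3 - <<'E'
from h import *
p,K,V=snap('wrist');np.savez('w3.npz',K=K,V=V);cv2.imwrite('pics/w3f.png',p[:,:,::-1])
u,v=proj(K,V,[.607,.105,.09]).round().astype(int)
u0,v0=u-80,v-75; print(u0,v0)
cv2.imwrite('pics/w3.png',np.clip(cv2.resize(p[v0:v0+130,u0:u0+160,::-1],None,fx=5,fy=4.6,interpolation=cv2.INTER_CUBIC).astype(float)*1.8,0,255).astype(np.uint8))
E
```

```text
time: 6.48
ee_pos: [0.6071, 0.1153, 0.0827]
tcp_rot: [[-0.001, -0.175, 0.985], [0.005, 0.985, 0.175], [-1.0, 0.005, -0.001]]
wrist_force: [0.7, 5.5, -0.3]
width: 0.036
time: 6.9
ee_pos: [0.6071, 0.1148, 0.0827]
tcp_rot: [[-0.002, -0.174, 0.985], [0.004, 0.985, 0.174], [-1.0, 0.004, -0.001]]
wrist_force: [-0.9, 0.9, -0.1]
width: 0.0497
time: 7.48
ee_pos: [0.599, 0.164, 0.2339]
tcp_rot: [[0.0, -0.176, 0.984], [0.005, 0.984, 0.176], [-1.0, 0.005, 0.001]]
wrist_force: [-0.4, -1.0, -0.2]
width: 0.0498
243 232
```

View pics/w3.png

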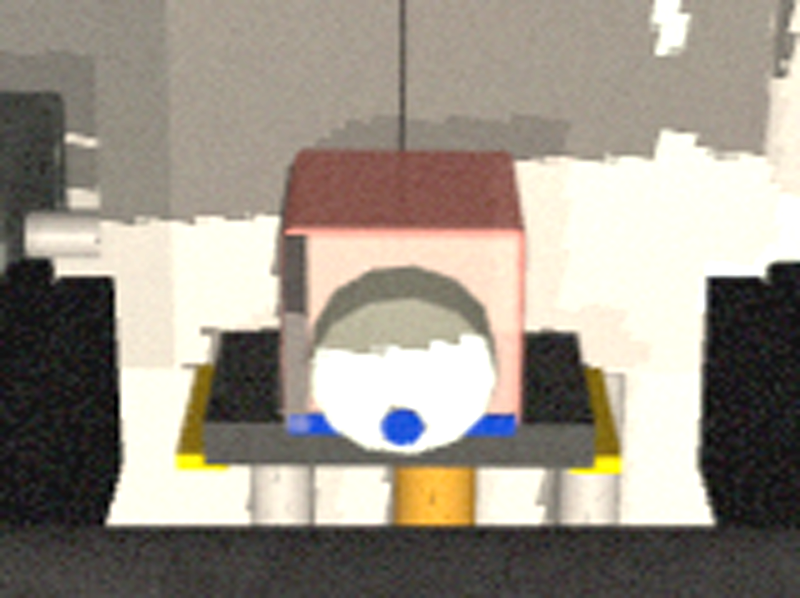

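```bash
python3 - <<'E'
from h import *
d=np.load('w3.npz');K,V=d['K'],d['V']
f=lambda u,v,z: onz(K,V,((u+.5)/5-.5+243,(v+.5)/4.6-.5+232),z)[:2]
# port-ish frame from fence top near edge
A,B=f(207,422,.096),f(592,422,.096); m=(A+B)/2; x=(B-A)/np.linalg.norm(B-A); y=np.array([-x[1],x[0]])
print('fence len',np.linalg.norm(B-A),'ang',np.degrees(np.arctan2(x[1],x[0])),m)
q=lambda n,*a: print(n,(np.array([(f(*a)-m)@x,(f(*a)-m)@y])*1000).round(2))
q('fence base L',220,330,.06);q('fence base R',577,330,.06)
q('strip front L',286,436,.1);q('strip front R',517,436,.1);q('top rear L',283,231,.1);q('top rear R',525,231,.1)
q('bot rear L',294,152,.06);q('bot rear R',515,152,.06);q('line',402.5,100,.06)
# sub-pixel: blue front edge row vs column, fence far edge row
p=cv2.imread('pics/w3f.png').astype(int);b,g,r=p[:,:,0],p[:,:,1],p[:,:,2]
bl=(b-r>40)
for c in list(range(302,308))+list(range(341,346)): 
    ys=np.nonzero(bl[300:345,c])[0]+300; print(c,ys.min() if len(ys) else None,ys.max() if len(ys) else None,end='; ')
s=observe(); print(s['time'],np.array(s['joint_positions']).round(2))
for pt in ([.481,.089,.20],):goal(pt,99.8); goal([.481,.089,.1],-80.2)
E
```

```text
fence len 0.05867100123687378 ang 10.085114145005221 [0.6087531  0.09476528]
fence base L [-30.48  -0.1 ]
fence base R [29.83 -0.1 ]
strip front L [-17.08  -0.45]
strip front R [17.71 -0.45]
top rear L [-16.91  35.6 ]
top rear R [18.34 35.6 ]
bot rear L [-17.43  34.57]
bot rear R [18.84 34.57]
line [ 0.38 44.33]
302 322 325; 303 322 325; 304 322 325; 305 322 326; 306 322 326; 307 322 326; 341 322 326; 342 322 326; 343 322 326; 344 322 326; 345 322 326; 7.5333 [-0.72  0.34  0.5   1.5  -0.17  1.34 -0.04]
travel [0.0324, -0.0524, -0.1286] rot [-14.96, 0.02, -0.04]
travel [0.1324, -0.0528, -0.1285] rot [15.04, -0.04, -0.02]
```

```bash
python3 -m inch '[{"travel":[0,0,-0.01],"rot":[-1,0,0]},{"travel":[0,-0.005,-0.02],"rot":[-2,0,0]},{"travel":[0,-0.01,-0.04],"rot":[-3.1,0,0]},{"travel":[0,-0.02,-0.06],"rot":[-4.2,0,0]},{"travel":[0,-0.03,-0.08],"rot":[-5.3,0,0]},{"travel":[0,-0.04,-0.10],"rot":[-6.4,0,0]},{"travel":[0,-0.05,-0.12],"rot":[-7.5,0,0]},{"travel":[0,-0.053,-0.129],"rot":[-8.6,0,0]},{"travel":[0.01,-0.053,-0.129],"rot":[-9.7,0,0]},{"travel":[0.02,-0.053,-0.129],"rot":[-10.8,0,0]},{"travel":[0.03,-0.053,-0.129],"rot":[-11.9,0,0]},{"travel":[0.032,-0.053,-0.129],"rot":[-13,0,0]}]' 0.06 20
python3 -m inch '[{"travel":[0.01,0,0],"rot":[-1,0,0]},{"travel":[0.02,0,0],"rot":[-2,0,0]},{"travel":[0.02,0,0],"rot":[-2,0,0]},{"travel":[0.02,0,0],"rot":[-2,0,0]}]'
python3 - <<'E'
from h import *
p,K,V=snap('wrist','w4.png');np.savez('w4.npz',K=K,V=V)
p=p.astype(int);r,g,b=p[:,:,0],p[:,:,1],p[:,:,2]
mk=((r-g>50)&(r-b>50)).astype(np.uint8)
n,l,st,ce=cv2.connectedComponentsWithStats(mk); i=1+np.argmax(st[1:,4]); print(st[i],ce[i])
ys,xs=np.nonzero(l==i); box=cv2.boxPoints(cv2.minAreaRect(np.c_[xs,ys].astype(np.float32)))
print(box.round(1).tolist()); print([onz(K,V,c,.048).round(4).tolist() for c in box], onz(K,V,ce[i],.055).round(4))
goal([.481,.0895,.1],99.9)
E
```

```text
time: 8.53
ee_pos: [0.4792, 0.087, 0.1974]
tcp_rot: [[-0.006, -1.0, 0.03], [0.002, 0.03, 1.0], [-1.0, 0.006, 0.002]]
wrist_force: [-0.6, 0.2, -1.0]
width: 0.0599
time: 8.87
ee_pos: [0.4782, 0.086, 0.1762]
tcp_rot: [[-0.008, -0.985, -0.174], [0.001, -0.174, 0.985], [-1.0, 0.008, 0.002]]
wrist_force: [0.8, -0.8, -0.0]
width: 0.0604
[ 307  231   39   41 1369] [325.73484295 251.81592403]
[[307.0, 231.0], [345.0, 231.0], [345.0, 271.0], [307.0, 271.0]]
[[0.4732, 0.0729, 0.048], [0.4687, 0.0987, 0.048], [0.4974, 0.1041, 0.048], [0.5021, 0.0777, 0.048]] [0.4836 0.0878 0.055 ]
travel [0.077, -0.0033, 0.0026] rot [0.02, 0.02, -0.06]
```

View pics/w4.png

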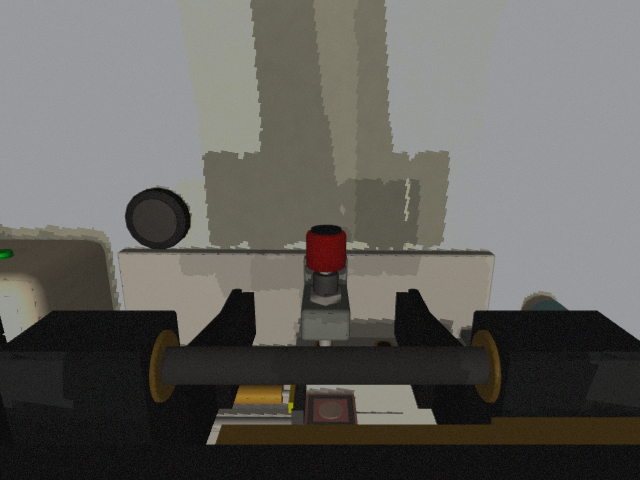

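```bash
python3 - <<'E'
from h import *
d=np.load('w4.npz');K,V=d['K'],d['V']
u=np.array([.985,.174])
for v in (235,271): print(v,onz(K,V,(326,v),.062).round(4))
back=onz(K,V,(326,271.5),.062)[:2]; c=back-.013*u; print('centre',c)
goal([c[0],c[1],.10],99.9); goal([c[0],c[1],.044],99.9)
E
```

```text
235 [0.47   0.0856 0.062 ]
271 [0.4947 0.0899 0.062 ]
centre [0.48224471 0.08774953]
travel [0.077, -0.0042, 0.0006] rot [0.02, 0.02, -0.06]
travel [0.1329, -0.0046, 0.0005] rot [0.02, 0.02, -0.06]
```

```bash
python3 -m inch '[{"travel":[0.03,-0.0045,0.0005],"rot":[0,0,-0.06]},{"travel":[0.06,-0.0045,0.0005],"rot":[0,0,-0.06]},{"travel":[0.09,-0.0045,0.0005],"rot":[0,0,-0.06]},{"travel":[0.11,-0.0045,0.0005],"rot":[0,0,-0.06]},{"travel":[0.125,-0.0045,0.0005],"rot":[0,0,-0.06]},{"travel":[0.131,-0.0045,0.0005],"rot":[0,0,-0.06]},{"travel":[0.131,-0.0045,0.0005],"rot":[0,0,-0.06]},{"travel":[0.131,-0.0045,0.0005],"rot":[0,0,-0.06]}]' 0.06 50
python3 -m inch '[{"travel":[0,0,0],"rot":[0,0,0]},{"travel":[0,0,0],"rot":[0,0,0]},{"travel":[0,0,0],"rot":[0,0,0]},{"travel":[0,0,0],"rot":[0,0,0]},{"travel":[0,0,0],"rot":[0,0,0]},{"travel":[0,0,0],"rot":[0,0,0]},{"travel":[0,0,0],"rot":[0,0,0]},{"travel":[0,0,0],"rot":[0,0,0]}]' 0.015 55
```

```text
time: 9.58
ee_pos: [0.4827, 0.0877, 0.0467]
tcp_rot: [[-0.0, -0.985, -0.172], [0.002, -0.172, 0.985], [-1.0, -0.0, 0.002]]
wrist_force: [0.9, -0.2, 0.1]
width: 0.0597
time: 10.25
ee_pos: [0.4828, 0.0877, 0.0468]
tcp_rot: [[0.0, -0.985, -0.172], [0.002, -0.172, 0.985], [-1.0, -0.0, 0.002]]
wrist_force: [-0.4, -0.6, 3.0]
width: 0.0267
```

```bash
python3 -m inch '[{"travel":[0,0.002,0],"rot":[0,0,0]},{"travel":[0,0.004,0],"rot":[0,0,0]},{"travel":[0,0.006,0],"rot":[0,0,0]},{"travel":[0,0.008,0],"rot":[0,0,0]},{"travel":[0,0.010,0],"rot":[0,0,0]},{"travel":[0,0.012,0],"rot":[0,0,0]},{"travel":[0,0.014,0],"rot":[0,0,0]},{"travel":[0,0.016,0],"rot":[0,0,0]},{"travel":[0,0.016,0],"rot":[0,0,0]}]'
```

```text
time: 11.0
ee_pos: [0.4708, 0.0857, 0.0473]
tcp_rot: [[0.009, -0.985, -0.172], [0.004, -0.172, 0.985], [-1.0, -0.01, 0.002]]
wrist_force: [22.0, 2.8, -21.7]
width: 0.0266
```

```bash
python3 -m inch '[{"travel":[0.0005,0.005,0],"rot":[0,0,0]},{"travel":[0.0007,0.005,0],"rot":[0,0,0]},{"travel":[0.0007,0.005,0],"rot":[0,0,0]},{"travel":[0.0007,0.005,0],"rot":[0,0,0]}]'
python3 - <<'E'
from h import *
p,K,V=snap('wrist','w5.png');np.savez('w5.npz',K=K,V=V)
E
```

```text
time: 11.33
ee_pos: [0.4707, 0.0857, 0.0473]
tcp_rot: [[0.02, -0.985, -0.173], [0.005, -0.172, 0.985], [-1.0, -0.021, 0.002]]
wrist_force: [25.9, 3.7, -24.6]
width: 0.0266
```

View pics/w5.png

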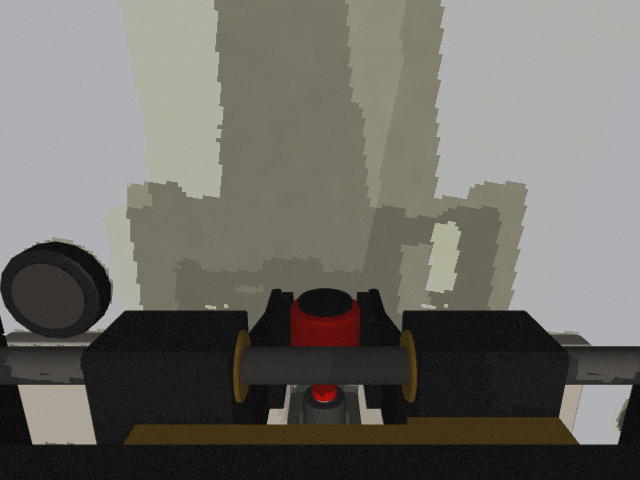

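```bash
python3 -m inch '[{"travel":[0.003,0.004,0],"rot":[0,0,0]},{"travel":[0.003,0.004,0],"rot":[0,0,0]},{"travel":[0.003,0.004,0],"rot":[0,0,0]},{"travel":[0.003,0.004,0],"rot":[0,0,0]},{"travel":[0.003,0.004,0],"rot":[0,0,0]},{"travel":[0.003,0.004,0],"rot":[0,0,0]}]' - 60
python3 - <<'E'
from h import *
p,K,V=snap('top','top2.png');np.savez('t2.npz',K=K,V=V)
E
```

```text
time: 11.88
ee_pos: [0.4714, 0.0858, 0.0466]
tcp_rot: [[0.029, -0.985, -0.172], [0.007, -0.172, 0.985], [-1.0, -0.03, 0.002]]
wrist_force: [12.2, -0.2, 6.9]
width: 0.0267
```

```bash
python3 - <<'E'
from h import *
goal([.470,.0857,.046],99.9)
E
python3 -m inch '[{"travel":[0.001,0.004,0],"rot":[0,0,0]},{"travel":[0.001,0.006,0],"rot":[0,0,0]},{"travel":[0.001,0.006,0],"rot":[0,0,0]},{"travel":[0.001,0.006,0],"rot":[0,0,0]}]'
```

```text
travel [0.0005, 0.0014, 0.0001] rot [0.0, 0.02, 0.29]
time: 12.27
ee_pos: [0.4708, 0.0858, 0.047]
tcp_rot: [[0.041, -0.984, -0.172], [0.009, -0.172, 0.985], [-0.999, -0.042, 0.002]]
wrist_force: [23.3, 4.0, -13.9]
width: 0.0268
```

```bash
python3 -m inch '[{"travel":[0.001,0.005,0],"rot":[0,0,0.3]},{"travel":[0.001,0.005,0],"rot":[0,0,0.5]},{"travel":[0.001,0.005,0],"rot":[0,0,0.5]},{"travel":[0.001,0.005,0],"rot":[0,0,0.5]},{"travel":[0.001,0.005,0],"rot":[0,0,0.5]},{"travel":[0.001,0.005,0],"rot":[0,0,0.5]}]'
python3 - <<'E'
from h import *
p,K,V=snap('top','top2.png')
a=p[150:280,210:400,::-1]
cv2.imwrite('pics/topc2.png',np.clip(cv2.resize(a,(800,547),interpolation=cv2.INTER_CUBIC).astype(float)*1.5,0,255).astype(np.uint8))
E
```

```text
time: 12.77
ee_pos: [0.4708, 0.0857, 0.0471]
tcp_rot: [[0.0, -0.985, -0.172], [0.002, -0.172, 0.985], [-1.0, -0.0, 0.002]]
wrist_force: [21.1, 2.5, -13.2]
width: 0.0271
```

View pics/topc2.png

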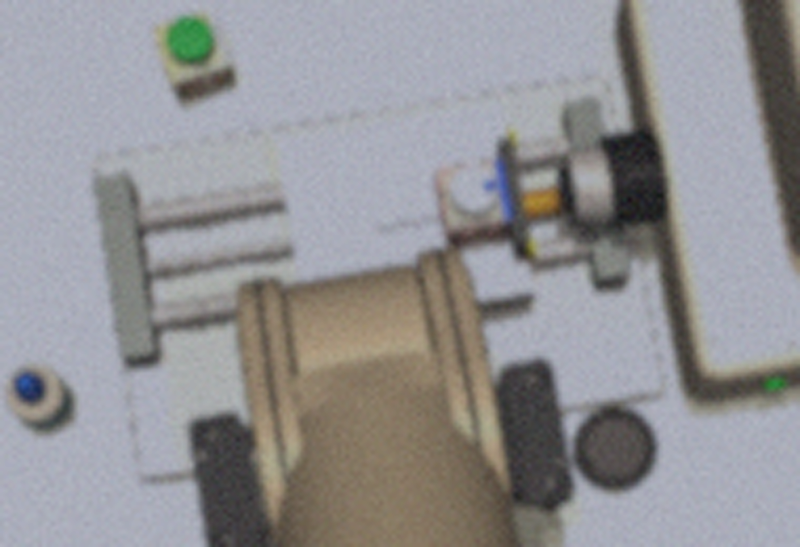

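```bash
python3 -m inch '[{"travel":[0.001,0.004,0],"rot":[0,0,0.2]},{"travel":[0.001,0.004,0],"rot":[0,0,0.2]},{"travel":[0.001,0.004,0],"rot":[0,0,0.2]},{"travel":[0.001,0.004,0],"rot":[0,0,0.2]},{"travel":[0.001,0.004,0],"rot":[0,0,0.2]},{"travel":[0.001,0.004,0],"rot":[0,0,0.2]},{"travel":[0.001,0.004,0],"rot":[0,0,0.2]},{"travel":[0.001,0.004,0],"rot":[0,0,0.2]},{"travel":[0.001,0.004,0],"rot":[0,0,0.2]},{"travel":[0.001,0.004,0],"rot":[0,0,0.2]},{"travel":[0.001,0.004,0],"rot":[0,0,0.2]},{"travel":[0.001,0.004,0],"rot":[0,0,0.2]}]'
python3 - <<'E'
from h import *
import time
def yel(p):
    p=p.astype(int);r,g,b=p[:,:,0],p[:,:,1],p[:,:,2]; d=np.argwhere((b-r>35)&(b>70)); d=d[(d[:,1]>300)&(d[:,1]<345)&(d[:,0]>150)&(d[:,0]<230)]; return d.mean(0).round(2),len(d)
p,K,V=snap('top'); print(yel(p), onz(K,V,yel(p)[0][::-1],.1).round(4))
E
```

```text
time: 13.82
ee_pos: [0.4708, 0.0858, 0.0471]
tcp_rot: [[-0.012, -0.985, -0.172], [-0.0, -0.172, 0.985], [-1.0, 0.012, 0.002]]
wrist_force: [15.9, 2.6, -11.0]
width: 0.0273
(array([192.9, 333.6]), 30) [0.629  0.0104 0.1   ]
```

```bash
python3 -m inch '[{"travel":[0.001,0.004,0],"rot":[0,0,0.1]},{"travel":[0.001,0.004,0],"rot":[0,0,0.1]},{"travel":[0.001,0.004,0],"rot":[0,0,0.1]},{"travel":[0.001,0.004,0],"rot":[0,0,0.1]},{"travel":[0.001,0.004,0],"rot":[0,0,0.1]},{"travel":[0.001,0.004,0],"rot":[0,0,0.1]},{"travel":[0.001,0.004,0],"rot":[0,0,0.1]},{"travel":[0.001,0.004,0],"rot":[0,0,0.1]},{"travel":[0.001,0.004,0],"rot":[0,0,0.1]},{"travel":[0.001,0.004,0],"rot":[0,0,0.1]},{"travel":[0.001,0.004,0],"rot":[0,0,0.1]},{"travel":[0.001,0.004,0],"rot":[0,0,0.1]}]'
python3 - <<'E'
from h import *
def yel(p):
    p=p.astype(int);r,g,b=p[:,:,0],p[:,:,1],p[:,:,2]; d=np.argwhere((b-r>35)&(b>70)); d=d[(d[:,1]>300)&(d[:,1]<345)&(d[:,0]>150)&(d[:,0]<230)]; return d.mean(0).round(2),len(d)
p,K,V=snap('top','top3.png'); print(yel(p), onz(K,V,yel(p)[0][::-1],.1).round(4))
a=cv2.resize(p[150:280,210:400,::-1],(480,328),interpolation=cv2.INTER_CUBIC)
w,_,_=snap('wrist','w6.png'); b=cv2.resize(w[270:450,220:440,::-1],(401,328),interpolation=cv2.INTER_CUBIC)
sc,K,V=snap('scene','s3.png'); c=cv2.resize(sc[205:315,250:420,::-1],(507,328),interpolation=cv2.INTER_CUBIC)
o=np.zeros((600,800,3),float); o[:270,:395]=cv2.resize(a,(395,270));o[:270,400:]=cv2.resize(b,(400,270));o[270:]=cv2.resize(sc[205:315,230:420,::-1],(800,330),interpolation=cv2.INTER_CUBIC)
cv2.imwrite('pics/m.png',np.clip(o*1.5,0,255).astype(np.uint8))
E
```

```text
time: 14.87
ee_pos: [0.4708, 0.0858, 0.0471]
tcp_rot: [[-0.013, -0.985, -0.172], [-0.001, -0.172, 0.985], [-1.0, 0.013, 0.002]]
wrist_force: [17.2, 2.1, -11.8]
width: 0.0265
(array([193.41, 333.81]), 32) [0.6278 0.0099 0.1   ]
```

View pics/m.png

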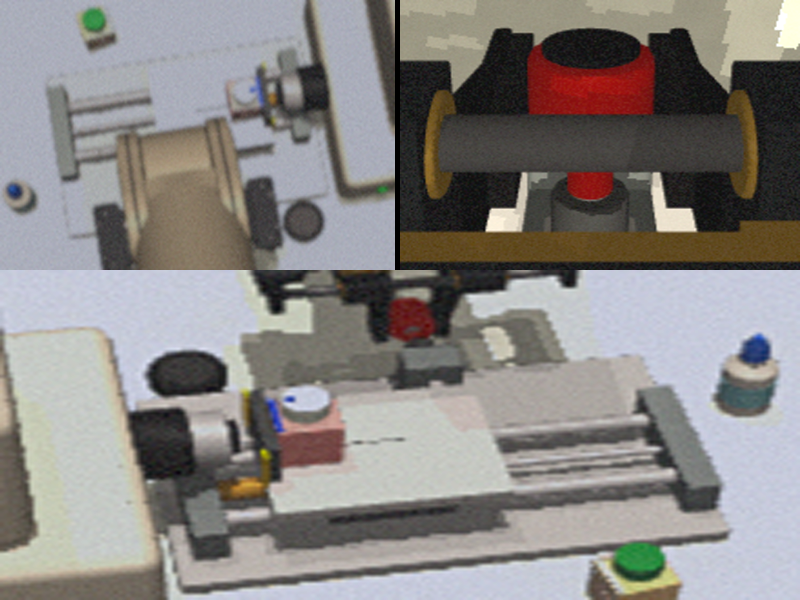

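```bash
python3 -m inch '[{"travel":[0.001,0.005,0],"rot":[0,0,0]},{"travel":[0.001,0.005,0],"rot":[0,0,0]},{"travel":[0.001,0.005,0],"rot":[0,0,0]},{"travel":[0.001,0.005,0],"rot":[0,0,0]},{"travel":[0.001,0.005,0],"rot":[0,0,0]},{"travel":[0.001,0.005,0],"rot":[0,0,0]}]'
python3 - <<'E'
from h import *
from plant import finish_job
for i in range(6): camera('top')
s=observe();print(s['time'],s['ee_pos'],s['wrist_force'],s['width'])
a=cv2.imread('pics/w6.png');w,_,_=snap('wrist');
def red(p): 
    p=p.astype(int);m=(p[:,:,0]-p[:,:,1]>50)&(p[:,:,0]-p[:,:,2]>50);y,x=np.nonzero(m);return len(y),x.mean().round(2),y.mean().round(2),y.max()
print(red(a[:,:,::-1]),red(w))
if np.hypot(*s['wrist_force'][:2])>15: print(finish_job())
E
```

```text
time: 15.52
ee_pos: [0.4708, 0.0857, 0.0472]
tcp_rot: [[-0.002, -0.985, -0.172], [0.001, -0.172, 0.985], [-1.0, 0.002, 0.001]]
wrist_force: [22.9, 3.3, -17.8]
width: 0.027
15.8167 [0.47078054 0.08576159 0.04719435] [ 22.64222352   3.49486241 -17.42190071] 0.02672255843299725
(2747, np.float64(324.44), np.float64(337.44), np.int64(402)) (2709, np.float64(324.45), np.float64(337.43), np.int64(402))
the job is handed in; nothing more can be done
None
```

The job is done and handed in at about 15.8 s. The chamber stands with its blue window against the port fence, the carriage is home, and the plunger is held fully back in the gripper.

- **Chamber:** I gripped it by its body, turned it about 69° clockwise and set it against the fence with a push of about 6 N. I then let go of it before touching the plunger. A close wrist view showed the window flush to about 0.5 mm, square within what I could measure, and centred to about 0.3–0.7 mm.
- **Plunger:** I drew the knob back until the tool stopped at 12.2 mm and stayed there under pulls of 16–26 N, more than the 12 N spring, so I take it to be on its stop. Midway, while I was trimming the height, the pull fell to about 12 N and the tool came forward about 0.7 mm. I drew it straight back, and the carriage did not catch. In the last check the pull was steady at about 23 N with no knob movement.
- **Carriage:** It ran home by its own spring. The top view showed it still between two looks 1 s apart, and its position matches the full 90 mm.

- **Downward load:** There was about 17 N of vertical load on the gripped knob at the end; I left it.
- **Coarser last check:** After the run I checked the chamber only in the coarser top and scene views, where it still looked flush.

The pictures show nothing else on the bench disturbed. I viewed 10 pictures.

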